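# Free a jammed centrifuge tube from an angle rotor

## Task

A centrifuge tube has jammed in its slanted pocket in the angle rotor, and a straight pull would only drag the rotor along: rock the tube from side to side until it walks loose, and draw it out along the pocket while the rotor stays standing flat where it is. Then stand the tube, cap up, all the way down in a free place of the tube rack, lowering it rather than dropping it, let go, and leave the other tubes and the mortar as they stand.

Things in the scene. Friction and masses are not known exactly. Their poses are not given: they have to be found in the camera images.
- rotor: Aluminium fixed-angle centrifuge rotor, 6 kg, loose on the bench, 260 mm across, 97 mm high. Dished top: rim 98 mm in inner radius, falling inward at 40 degrees to 41 mm height; hub screw 32 mm wide, top at 78 mm. Six 38 mm pockets, five empty. Origin: centre of its underside, z up. The tube is in the +x pocket. Its y axis is level, across the tube's slant: the side-to-side direction.
- pocket_mouth (a point): Middle of the mouth of the jammed tube's pocket; axes as the rotor's. The pocket is a bore 38 mm wide and 60 mm deep, slanting 40 degrees from vertical: up along it is (-0.643, 0, 0.766) in the rotor's frame, so the tube leans back over the rotor's centre. Its floor, where the tip rests, is at (105, 0, 24) mm in the rotor's frame. About 4 mm of play round the tube here.
- cushion (a point): Point on the pocket's axis, 22.5 mm above its floor, where a springy rubber cushion grips the tube on its two sides (the rotor's +y and -y); axes as the rotor's. The tube rocks about this point. Rocked sideways by up to 8 degrees (cap 12 mm) under a pull of about 10 N along the pocket, each swing raises it 2 to 4 mm; it takes 4 to 10 swings, until it has risen 10 to 16 mm and is let go.
- tube: The jammed tube: 50 ml conical centrifuge tube, pale plastic, orange screw cap, 118 mm long, 0.06 kg; body 29.4 mm in diameter, the lowest 15.5 mm tapering to a 10 mm flat tip; cap 35 mm in diameter, top 17 mm. Origin: centre of the tip; z along the tube to the cap. Its upper 58 mm stand clear of the pocket. Pulled straight it stays jammed: the rotor slides from about 25 N and lifts at 40 N.
- tube_cap (a point): Point on the tube's axis at the middle of the cap's height, 109 mm from the tip and 9 mm below the cap's top; axes as the tube's. A good place to grip.
- rack: Dark blue plastic tube rack, fixed: an open grid of 2 by 4 places, 98 mm (x) by 186 mm (y), 70 mm high. Origin: centre of its underside. Place centres: x = -22 or 22, y = -66, -22, 22 or 66 mm. Openings 34 mm square between 10 mm bars in two tiers (tops at 70 and 32 mm); floor 5 mm up. The places at y = 66 hold other tubes, six are free. A standing tube's cap top is 123 mm up.
- rack_tube_a: Another tube just like the jammed one, standing in the rack; origin at its tip, z up to the cap. To be left alone.
- rack_tube_b: Another tube just like the jammed one, standing in the rack; origin at its tip, z up to the cap. To be left alone.
- mortar: White porcelain mortar, 100 mm across the rim, 55 mm high; origin under its centre. To be left alone.
Mind the look-alikes: they are no part of the job. There is more than one size of the rack; the job needs the larger.

How it is judged (in metres and radians):
On the way, in this order (a step that is already met when the one before it is completed fails the run):
1. the jammed tube, still in its pocket, is rocked towards the rotor's +y side (cap over 4 mm off the middle) (y of tube_cap in the frame of rotor above 0.004 m and z of tube in the frame of rotor below 0.055 m and distance between tube and rotor below 0.15 m).
2. then it is rocked towards the rotor's -y side (cap over 4 mm off the middle), still in its pocket (y of tube_cap in the frame of rotor below -0.004 m and z of tube in the frame of rotor below 0.055 m and distance between tube and rotor below 0.15 m).
3. the tube is drawn right out, above the rotor (height (world z) of tube above 0.08 m), for 0.1 s.
At the end, for the whole second after the job is handed in: the freed tube stands at rest in one of the rack's free places, cap up, within 10 degrees of upright and its tip within 7 mm of the place's floor; the rotor stands flat on the bench (x of tube in the frame of rack between -0.045 and 0.045 m and y of tube in the frame of rack between -0.09 and 0.09 m and z of tube in the frame of rack between 0 and 0.012 m and z of tube_cap in the frame of rack above 0.09 m and angle between tube's own z axis and vertical below 0.18 rad and linear speed of tube below 0.02 m/s and angle between rotor's own z axis and vertical below 0.03 rad and height (world z) of rotor below 0.006 m); the robot touches nothing.
It fails at once if the rotor is lifted or tipped (over 10 mm or 4 degrees) or dragged over 40 mm (height (world z) of rotor above 0.01 m or angle between rotor's own z axis and vertical above 0.07 rad or distance of rotor from where it was at the start of the episode above 0.04 m).
It fails at once if the tube is let fall (over 0.7 m/s out of the fingers) (linear speed of tube above 0.7 m/s and contact force between the fingers and tube below 0.05 N).
It fails at once if another tube or the mortar is moved by over 30 mm (distance of any of rack_tube_a, rack_tube_b, mortar from where it was at the start of the episode above 0.03 m).
It also fails if it takes over 58 s, if anything falls off the work surface, if the arm or the gripper's body presses on something with over 40 N, if the wrist force passes 120 N, or if a joint passes its speed limit or range.

## Robot

A 7-joint arm with a two-finger parallel gripper is mounted at the origin on the work surface. World frame = base frame: x ahead of the robot, y to its left, z up, the work surface at z = 0. Lengths are in mm, angles in rad, forces in N, time in s.
With the tool pointing down it reaches from about 350 to 900 mm from the base axis. Payload 19.9 kg.
Tool frame: the origin (TCP) lies at the very end of the fingers, on their centre line; the grasp point (between the pads) lies 19 mm behind it; z points along the fingers, y is the line along which they close (so a half turn about z gives the same grasp; the last joint's range is limited). The gripper opens to 85 mm and grips with 20 to 120 N. Pads are 22 mm wide; open, the fingers measure 114 mm over their backs; the gripper's body (76 mm by 85 mm) begins 54 mm behind the grasp point. The pads swing forward as they close: fully open they stand 13 mm farther back than shut.
Start: joints at [-1.26, 0.417, -0.01, 1.614, 0.005, 1.111, -0.053], TCP at [215.356, 586.705, 231.26] pointing down, gripper open.
Joint ranges: [-2.81, 2.81], [-0.39, 2.02], [-1.27, 1.25], [0.06, 2.57], [-1.19, 4.33], [0.19, 2], [-2.82, 2.82]. Speed limits (rad/s): [1.89, 1.89, 2.39, 2.39, 3.01, 3.01, 3.01].

## Interface

Orientations are given as a 3x3 rotation matrix whose columns are the frame's x, y, z axes.
In Python, from workcell import ctrl gives the robot as it stands. The module is installed in compiled form; this text tells all that it offers.
- The arm moves only by the shell command python3 -m pendant 'ROWS'. ROWS is JSON, a list of rows, each a list of 7 numbers: the shift along the tool's x, y, z in mm, then the turn, a rotation vector about the tool's x, y, z in rad, then the gripper's target within -1 to 1 (fully open at 1, half-way at 0, shut at -1). In form: [[dx, dy, dz, rx, ry, rz, fingers], ...]. A call has 1 to 12 rows; each row shifts and turns the commanded pose from where the row before left it, along the tool's axes as they then stand; what a row does not reach is not made up. A row lasts 1/12 s, in which the tool goes at most 41.7 mm and 7.16 degrees, less where a joint would pass 70% of its speed; a pose out of reach is approached as far as the arm can. A call is refused whole if a number of a shift passes 41.7 or a number of a turn 0.125, either way. A call with a gripper value outside its range is refused whole. The fingers move at their own pace and stop on an object; the grip force is fixed at half the most. Time passes only in rows, so rows that do not move let the fingers close. It gives the time, the measured TCP pose, the force, the opening and the grip force at its end, in the units of the state.
- ctrl.get_state(): the state, without advancing time (a new reading comes with each control period).
- ctrl.camera(name): name is "scene" or "top" or "wrist"; returns the picture (400x640x3 uint8, blue, green, red); there is no depth.
- ctrl.get_calibration(name): a dict with "vertical_fov" (degrees; the focal length in pixels is half the picture's height over the tangent of half this angle, whatever the lens; pixels are square), "cx", "cy" (the principal point, pixels), "dist_coeffs" ([k1, k2, p1, p2, k3] as OpenCV has them; the pictures are not rectified), "R" (3x3) and "t" (3): a world point X has camera coordinates R X + t. Camera axes: x right, y down, z forward; pixel columns grow to the right and rows downward; lengths in mm; the calibration is good to about 2 mm. A picture is of the moment at which its call begins: read the wrist's pose just before it. get_calibration takes no time and is no camera call; for the wrist camera it gives the pose at the moment of the call.
- ctrl.sign_off(): hands the job in; it is judged then, once.
The state is a dict: "time_s": time; "joint_positions": joint angles; "joint_velocities": joint speeds; "effort": joint torques, N m; "eef_pos": TCP position; "tool_rot": TCP orientation; "ft_force": force on the tool from outside, world axes, zero at the start; "moment": the same for the moment, N m; "gripper_width": finger opening in mm; "grasp_force": force on a finger pad.
Only numpy, scipy, OpenCV 4.12 (cv2) and the standard library are available. Lean on these libraries where they do the work, as an engineer would, in place of code of your own. Each camera call takes 0.05 s, during which the arm holds its last target. There are 200 camera calls.

## Working session

There is one attempt and no reset: what is moved stays moved. The work goes in short steps, Python scripts to look and compute and a shell command to move; the robot and the scene stay as the last step left them, time stands still between calls to the robot, and variables do not carry over. Pictures are saved under pics/ and viewed, at most 10 in all, crops included, and the job is handed in when it is done.

```bash
mkdir -p pics
python3 - <<'E'
from workcell import ctrl
import cv2,numpy as np
for n in ["scene","top"]:
    cv2.imwrite(f"pics/{n}0.png",ctrl.camera(n))
    c=ctrl.get_calibration(n); print(n,{k:np.round(np.array(v),3).tolist() for k,v in c.items()})
s=ctrl.get_state(); print(s)
E
```

```text
scene {'vertical_fov': 53.302, 'cx': 311.669, 'cy': 206.05, 'dist_coeffs': [-0.037, 0.0, 0.0, 0.0, 0.0], 'R': [[0.451, 0.892, -0.017], [0.696, -0.364, -0.619], [-0.559, 0.267, -0.785]], 't': [-149.117, -292.35, 1410.773]}
top {'vertical_fov': 53.403, 'cx': 318.911, 'cy': 196.136, 'dist_coeffs': [-0.021, 0.0, 0.0, 0.0, 0.0], 'R': [[0.017, -1.0, 0.022], [-0.993, -0.019, -0.117], [0.117, -0.02, -0.993]], 't': [-85.149, 490.39, 1128.074]}
{'time_s': 0.1, 'joint_positions': array([-1.26051819,  0.41789724, -0.01033193,  1.61407873,  0.00468587,
        1.11067421, -0.05298474]), 'joint_velocities': array([-5.86437066e-04, -8.51109798e-04, -3.00532915e-04, -3.86721705e-03,
       -6.09821630e-05, -9.96511401e-04, -1.21865720e-03]), 'effort': array([ 2.42139889e-03, -8.65806055e+01,  6.80977609e-01, -4.35631979e+01,
        1.92853255e-02,  4.96623878e-03,  1.16686249e-05]), 'eef_pos': array([215.24317392, 586.46050508, 230.7481371 ]), 'tool_rot': array([[-9.38776428e-01,  3.44526818e-01, -3.00960235e-04],
       [ 3.44526945e-01,  9.38775909e-01, -9.88565037e-04],
       [-5.80529490e-05, -1.03173046e-03, -9.99999466e-01]]), 'ft_force': array([-0.03010757, -0.19918796, -1.11358834]), 'moment': array([ 0.00111278, -0.0322448 ,  0.10377166]), 'grasp_force': 0.0, 'gripper_width': 85.75610674920645}
```

View pics/scene0.png

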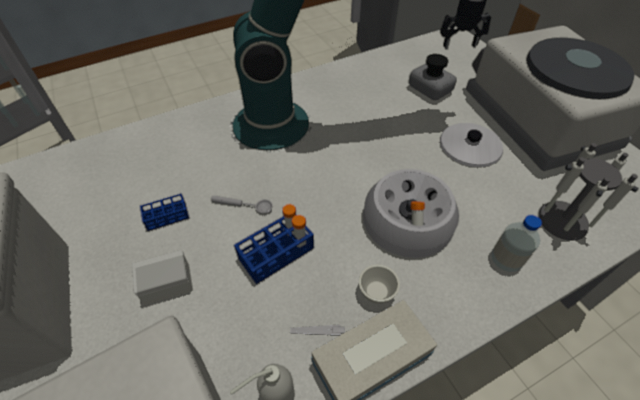

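View pics/top0.png

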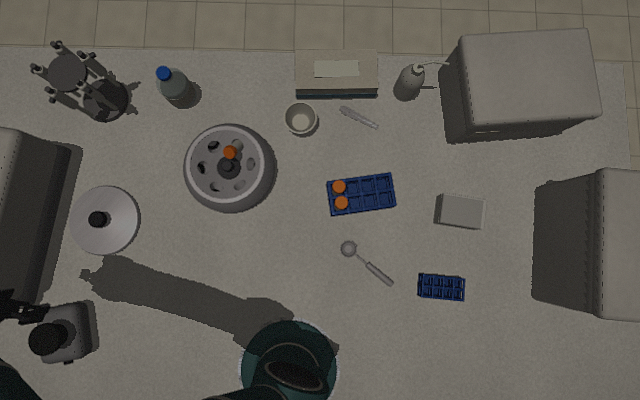

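The scene shows the jammed tube's cap in the rotor at scene (418,206) / top (230,153). Orange look-alikes are the rack tubes at top (339,187) and (342,203). The larger rack is at top (362,194) and the small one at (441,287). The mortar is at top (301,119). The jammed tube is the one in the rotor, so I'll check it in a close crop.

Run:
```python
import cv2,numpy as np
t=cv2.imread("pics/top0.png"); s=cv2.imread("pics/scene0.png")
a=cv2.resize(t[115:220,175:285],(400,382),interpolation=cv2.INTER_CUBIC)
b=cv2.resize(s[160:260,355:465],(400,364),interpolation=cv2.INTER_CUBIC)
c=cv2.resize(t[165:220,320:400],(400,275)[0:2],interpolation=cv2.INTER_CUBIC)
im=np.zeros((600,800,3),np.uint8)
im[:382,:400]=a; im[:364,400:]=b
c=cv2.resize(c,(310,213)); im[385:598,:310]=c
im=np.clip(im.astype(float)*1.5,0,255).astype(np.uint8)
cv2.imwrite("pics/crop1.png",im)
```

```text
(no output)
```

View pics/crop1.png

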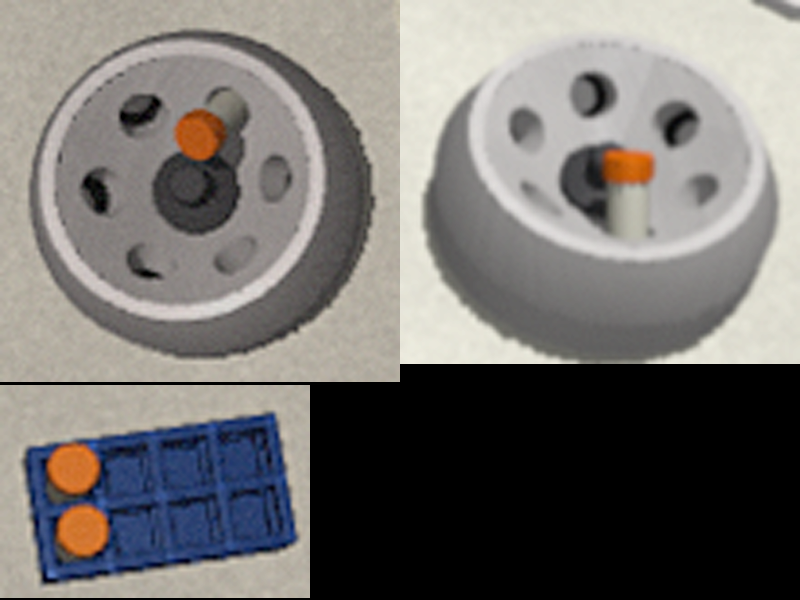

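The crop confirms the orange-capped tube leaning in the rotor's pocket, with five empty mouths around it, and the larger rack with two caps on its left. I'll fit the poses from these pixels.

```bash
cat > h.py <<'E'
from workcell import ctrl
import cv2,numpy as np
from scipy.optimize import least_squares
def cal(n):
    c=ctrl.get_calibration(n); f=200/np.tan(np.radians(c["vertical_fov"]/2))
    return np.array([[f,0,c["cx"]],[0,f,c["cy"]],[0,0,1]]),np.array(c["dist_coeffs"],float),np.array(c["R"]),np.array(c["t"],float)
def proj(c,X):
    K,d,R,t=c
    return cv2.projectPoints(np.atleast_2d(X).astype(float),cv2.Rodrigues(R)[0],t,K,d)[0][:,0]
def pose(p,X):
    c,s=np.cos(p[2]),np.sin(p[2])
    return np.atleast_2d(X)@np.array([[c,-s,0],[s,c,0],[0,0,1]]).T+[p[0],p[1],0]
def fit(obs,p0):
    f=lambda p: np.concatenate([(proj(c,pose(p,X))-u).ravel() for c,X,u in obs])
    r=least_squares(f,p0,loss="soft_l1"); return r.x,f(r.x).reshape(-1,2)
E
python3 - <<'E'
from h import *
T=cal("top");S=cal("scene")
a=lambda L:np.array(L)/3.636+[175,115]
b=lambda L:(np.array(L)-[400,0])/3.636+[355,160]
m=[[66.4*np.cos(k*np.pi/3),66.4*np.sin(k*np.pi/3),70] for k in range(6)]
# order from tube ccw in image top (left=+y, up=+x => ccw)
ut=a([[139,115],[98,190],[147,262],[236,255],[275,180]])
cap=[29.1,0,114.4]
cap=[32,0,111]
obs=[(T,m[1:],ut),(T,[cap],a([[198,136]])),(T,[[0,0,78]],a([[191,184]])),(S,[[34.9,0,107.5]],b([[628,167]]))]
p,e=fit(obs,[500,200,0]); print("rotor",p.round(3)); print(e.round(1).tolist())
for n,X in [("cap",[34.9,0,107.5]),("captop",[29.1,0,114.4]),("mouth",[66.4,0,70])]: print(n,pose(p,X).round(1))
c=lambda L:(np.array(L)-[0,385])/3.874+[320,165]
obs=[(T,[[22,66,123],[-22,66,123]],c([[74,467],[83,530]])),(T,[[49,93,70],[49,-93,70]],c([[27,449],[275,413]])),
 (T,[[0,44,70],[0,0,70],[0,-44,70]],c([[105,507],[160,498],[215,489]])),(S,[[-22,66,123],[22,66,123]],[[289,210],[299,221]])]
q,e=fit(obs,[480,-80,0]); print("rack",q.round(3)); print(e.round(1).tolist())
for y in(22,-22,-66):
  for x in(-22,22): print(x,y,pose(q,[x,y,0]).round(1))
E
```

```text
rotor [ 5.68541e+02  1.86580e+02 -4.29000e-01]
[[0.7, 0.1], [1.1, 0.2], [0.4, -0.4], [-0.4, -0.2], [-0.4, -0.5], [-0.6, 0.0], [-1.5, -0.4], [-1.3, -1.2]]
cap [[600.3 172.1 107.5]]
captop [[595.  174.5 114.4]]
mouth [[628.9 159.   70. ]]
rack [ 4.96826e+02 -1.95430e+02  1.46000e-01]
[[-0.5, -0.1], [-0.6, -0.2], [-0.4, -0.9], [0.4, 0.2], [-1.0, -1.0], [0.2, -0.6], [1.4, -0.3], [-1.0, -2.3], [-1.4, -2.1]]
-22 22 [[ 471.9 -176.9    0. ]]
22 22 [[ 515.4 -170.5    0. ]]
-22 -22 [[ 478.3 -220.4    0. ]]
22 -22 [[ 521.8 -214.     0. ]]
-22 -66 [[ 484.7 -263.9    0. ]]
22 -66 [[ 528.2 -257.5    0. ]]
```

```bash
cat >> h.py <<'E'
from scipy.spatial.transform import Rotation as Rot
def rotor_frame(p):
    R=Rot.from_euler("z",p[2]).as_matrix(); u=R@[-.6428,0,.766]; tip=pose(p,[105,0,24])[0]
    y=R[:,1]; z=-u; return tip,u,np.column_stack([np.cross(y,z),y,z])
def go(tgt,R=None):
    s=ctrl.get_state(); r=np.array(s["tool_rot"]); 
    print("t",round(s["time_s"],2),"pos",s["eef_pos"].round(1),"shift",(r.T@(np.array(tgt)-s["eef_pos"])).round(1), "turn",None if R is None else Rot.from_matrix(r.T@R).as_rotvec().round(4))
E
python3 - <<'E'
from h import *
tip,u,R=rotor_frame([568.5,186.6,-.429]); print(tip,u)
go(tip+185*u,R)
E
```

```text
[663.98512742 142.92402902  24.        ] [-0.58455086  0.26738013  0.766     ]
t 0.1 pos [215.2 586.5 230.7] shift [-455.5 -252.5   65.3] turn [ 0.026  -0.6977  0.0745]
```

```bash
python3 -m pendant '[[-20,-10,0,0,0,0,1],[-31,-17,0,0,0,0,1],[-31,-17,0,0,0,0,1],[-31,-17,0,0,0,0,1],[-31,-17,0,0,0,0,1],[-31,-17,0,0,0,0,1],[-31,-17,0,0,0,0,1],[-31,-17,0,0,0,0,1],[-31,-17,0,0,0,0,1],[-31,-17,0,0,0,0,1],[-31,-17,0,0,0,0,1],[-31,-17,0,0,0,0,1]]'
python3 -m pendant '[[-31,-17,8,0,0,0,1],[-31,-17,8,0,0,0,1],[-20,-15,8,0,0,0,1],[-12,-8,8,0,0,0,1],[0,0,0,0.004,-0.1,0.0106,1],[0,0,0,0.004,-0.1,0.0106,1],[0,0,0,0.004,-0.1,0.0106,1],[0,0,0,0.004,-0.1,0.0106,1],[0,0,0,0.004,-0.1,0.0106,1],[0,0,0,0.004,-0.1,0.0106,1],[0,0,0,0.004,-0.1,0.0106,1],[0,0,0,0,0,0,1]]'
python3 - <<'E'
from h import *
tip,u,R=rotor_frame([568.5,186.6,-.429])
go(tip+185*u,R); go(tip+90*u)
w=cal("wrist"); np.save("w1.npy",np.array(w,dtype=object),allow_pickle=True)
im=ctrl.camera("wrist"); 
print(proj(w,[tip+118*u,tip+109*u,tip+60*u,[568.5,186.6,78]]).round(1).tolist())
cv2.imwrite("pics/w1.png",np.clip(im*1.5,0,255).astype(np.uint8))
E
```

```text
time_s: 1.1
eef_pos: [487.1, 275.8, 231.2]
tool_rot: [[-0.939, 0.344, -0.0], [0.344, 0.939, -0.0], [0.0, -0.0, -1.0]]
ft_force: [0.2, 1.4, 0.5]
gripper_width: 85.1
grasp_force: 0.0
time_s: 2.1
eef_pos: [552.9, 192.3, 197.3]
tool_rot: [[-0.723, 0.412, 0.555], [0.322, 0.911, -0.258], [-0.612, -0.008, -0.791]]
ft_force: [-0.7, -0.2, -1.2]
gripper_width: 85.4
grasp_force: 0.0
t 2.1 pos [552.9 192.3 197.3] shift [17.2  1.5 26.6] turn [-0.0035 -0.0398  0.0077]
t 2.1 pos [552.9 192.3 197.3] shift [ 13.4   1.8 121.5] turn None
[[318.2, 184.6], [318.2, 182.5], [318.2, 173.3], [318.7, 130.1]]
```

View pics/w1.png

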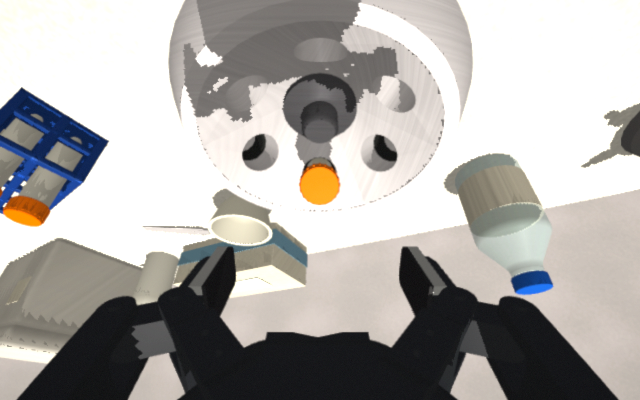

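```bash
python3 -m pendant '[[0,0,0,-0.003,-0.04,0.008,1],[8.5,1,10,0,0,0,1],[8.5,1,15,0,0,0,1],[0,0,15,0,0,0,1],[0,0,15,0,0,0,1],[0,0,15,0,0,0,1],[0,0,15,0,0,0,1],[0,0,15,0,0,0,1],[0,0,15,0,0,0,1],[0,0,9,0,0,0,1],[0,0,4,0,0,0,1],[0,0,0,0,0,0,1]]'
python3 - <<'E'
from h import *
tip,u,R=rotor_frame([568.5,186.6,-.429])
go(tip+84*u,R)
w=cal("wrist"); im=ctrl.camera("wrist"); 
print(proj(w,[tip+118*u,tip+60*u]).round(1).tolist())
cv2.imwrite("pics/w2.png",np.clip(im*1.3,0,255).astype(np.uint8))
E
```

```text
time_s: 3.15
eef_pos: [619.0, 162.1, 89.2]
tool_rot: [[-0.697, 0.42, 0.581], [0.323, 0.907, -0.269], [-0.64, -0.0, -0.768]]
ft_force: [-0.6, -0.1, 0.1]
gripper_width: 85.5
grasp_force: 0.0
t 3.15 pos [619.  162.1  89.2] shift [ 4.5  1.2 -2.6] turn [-0.0035 -0.0035 -0.0035]
[[318.1, 280.1], [318.0, 228.2]]
```

View pics/w2.png

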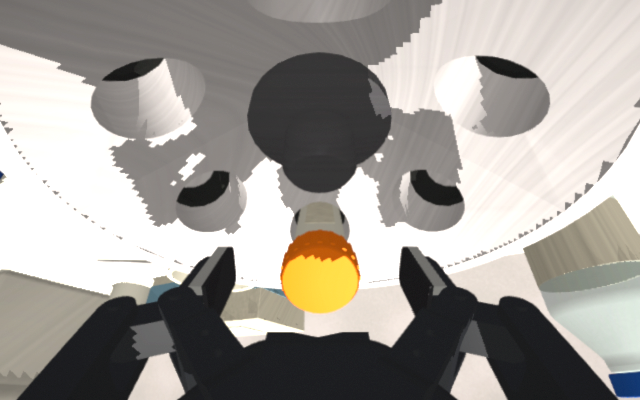

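```bash
python3 -m pendant '[[4.5,1.2,-1,-0.003,-0.003,-0.003,1],[0,0,0,0,0,0,0],[0,0,0,0,0,0,-1],[0,0,0,0,0,0,-1],[0,0,0,0,0,0,-1],[0,0,0,0,0,0,-1],[0,0,0,0,0,0,-1],[0,0,0,0,0,0,-1],[0,0,0,0,0,0,-1],[0,0,0,0,0,0,-1]]'
python3 - <<'E'
from h import *
tip,u,R=rotor_frame([568.5,186.6,-.429])
go(tip+84*u,R); s=ctrl.get_state(); print("F tool",np.array(s["tool_rot"]).T@s["ft_force"], s["moment"])
w=cal("wrist"); im=ctrl.camera("wrist"); 
cv2.imwrite("pics/w3.png",np.clip(im*1.3,0,255).astype(np.uint8)[150:])
E
```

```text
time_s: 4.03
eef_pos: [615.1, 166.1, 87.7]
tool_rot: [[-0.696, 0.415, 0.585], [0.319, 0.91, -0.266], [-0.643, 0.001, -0.766]]
ft_force: [-6.5, 1.7, 9.4]
gripper_width: 33.2
grasp_force: 58.3
t 4.03 pos [615.1 166.1  87.7] shift [-0.5 -0.8 -0.4] turn [ 0.0014 -0.     -0.0003]
F tool [ -0.92179716  -1.14257466 -11.43758805] [-0.0952189   0.79422618 -0.35979547]
```

View pics/w3.png

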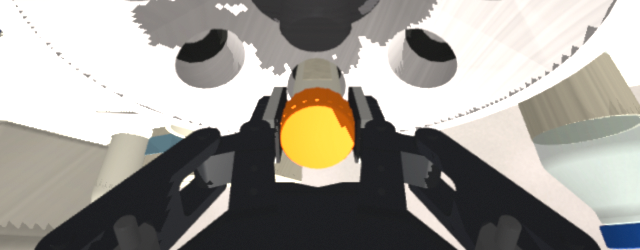

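```bash
cat > st.py <<'E'
from h import *
s=ctrl.get_state(); tip,u,R=rotor_frame([568.5,186.6,-.429]); r=np.array(s["tool_rot"])
d=s["eef_pos"]-tip
print("t",round(s["time_s"],2),"Ftool",(r.T@s["ft_force"]).round(1),"s",round(d@u,2),"lat y",round(d@R[:,1],2),"x",round(d@R[:,0],2),"tilt",Rot.from_matrix(R.T@r).as_rotvec().round(3),"w",round(s["gripper_width"],1),"g",round(s["grasp_force"],1))
E
python3 -m pendant '[[0,0,-0.5,0,0,0,-1],[0,0,-0.5,0,0,0,-1],[0,0,0,0,0,0,-1]]' >/dev/null; python3 st.py
python3 -m pendant '[[0,0,-0.5,0,0,0,-1],[0,0,-0.5,0,0,0,-1],[0,0,0,0,0,0,-1]]' >/dev/null; python3 st.py
```

```text
t 4.33 Ftool [-0.8  1.1 10.8] s 83.99 lat y 0.25 x 0.48 tilt [-0.  0.  0.] w 33.4 g 62.4
t 4.58 Ftool [ 0.9  1.1 24.3] s 84.62 lat y -0.19 x 0.5 tilt [0. 0. 0.] w 33.3 g 62.9
```

```bash
python3 -m pendant '[[0,0,0.8,0,0,0,-1],[0,1.2,0,0.02,0,0,-1],[0,1.2,0,0.02,0,0,-1],[0,1.2,0,0.02,0,0,-1]]' >/dev/null; python3 st.py
python3 -m pendant '[[0,1.2,0,0.02,0,0,-1],[0,1.2,0,0.02,0,0,-1],[0,1.2,0,0.02,0,0,-1],[0,0,0,0,0,0,-1]]' >/dev/null; python3 st.py
```

```text
t 4.92 Ftool [-0.6 -4.2  0.7] s 84.31 lat y 3.71 x 0.6 tilt [0.061 0.    0.   ] w 33.2 g 65.1
t 5.25 Ftool [ 0.2 -6.9 -8.2] s 84.06 lat y 7.28 x 0.59 tilt [0.122 0.    0.   ] w 33.1 g 65.9
```

```bash
python3 -m pendant '[[0,0,-0.5,0,0,0,-1],[0,0,-0.5,0,0,0,-1],[0,0,-0.4,0,0,0,-1],[0,0,0,0,0,0,-1]]' >/dev/null; python3 st.py
python3 -m pendant '[[0,-1.2,-0.2,-0.02,0,0,-1],[0,-1.2,-0.2,-0.02,0,0,-1],[0,-1.2,-0.2,-0.02,0,0,-1],[0,-1.2,0,-0.02,0,0,-1],[0,-1.2,0,-0.02,0,0,-1],[0,-1.2,0,-0.02,0,0,-1]]' >/dev/null; python3 st.py
```

```text
t 5.58 Ftool [ 0.9  0.7 17.2] s 84.81 lat y 7.01 x 0.51 tilt [0.12 0.   0.  ] w 33.4 g 63.8
t 6.08 Ftool [0.2 1.  6.2] s 86.33 lat y 0.49 x 0.54 tilt [-0.002  0.     0.   ] w 33.6 g 65.0
```

```bash
python3 -m pendant '[[0,-1.2,-0.3,-0.02,0,0,-1],[0,-1.2,-0.2,-0.02,0,0,-1],[0,-1.2,-0.2,-0.02,0,0,-1],[0,-1.2,-0.2,-0.02,0,0,-1],[0,-1.2,-0.2,-0.02,0,0,-1],[0,-1.2,-0.2,-0.02,0,0,-1]]' >/dev/null; python3 st.py
python3 -m pendant '[[0,0,-0.4,0,0,0,-1],[0,0,0,0,0,0,-1]]' >/dev/null; python3 st.py
```

```text
t 6.58 Ftool [-1.  -2.7 -2.5] s 87.68 lat y -6.55 x 0.81 tilt [-0.122  0.    -0.001] w 33.1 g 65.4
t 6.75 Ftool [ 0.2 -3.2 -4.7] s 87.88 lat y -6.89 x 0.5 tilt [-0.12   0.001  0.   ] w 33.3 g 65.4
```

```bash
python3 -m pendant '[[0,0,-0.5,0,0,0,-1],[0,0,-0.3,0,0,0,-1],[0,1.2,-0.3,0.02,0,0,-1],[0,1.2,-0.3,0.02,0,0,-1],[0,1.2,-0.3,0.02,0,0,-1],[0,1.2,-0.2,0.02,0,0,-1],[0,1.2,-0.2,0.02,0,0,-1],[0,1.2,-0.2,0.02,0,0,-1]]' >/dev/null; python3 st.py
python3 -m pendant '[[0,1.3,-0.3,0.02,0,0,-1],[0,1.3,-0.3,0.02,0,0,-1],[0,1.3,-0.3,0.02,0,0,-1],[0,1.3,-0.3,0.02,0,0,-1],[0,1.3,-0.3,0.02,0,0,-1],[0,1.3,-0.3,0.02,0,0,-1],[0,0,-0.2,0,0,0,-1]]' >/dev/null; python3 st.py
```

```text
t 7.42 Ftool [-0.1 -2.8  0.9] s 90.61 lat y 0.36 x 1.34 tilt [0.001 0.002 0.001] w 33.3 g 65.1
t 8.0 Ftool [ 0.8 -2.8  6.3] s 91.86 lat y 7.95 x 1.35 tilt [0.123 0.002 0.001] w 33.4 g 64.6
```

```bash
python3 -m pendant '[[0,0,-0.3,0,0,0,-1],[0,-1.35,-0.4,-0.02,0,0,-1],[0,-1.35,-0.4,-0.02,0,0,-1],[0,-1.35,-0.3,-0.02,0,0,-1],[0,-1.35,-0.3,-0.02,0,0,-1],[0,-1.35,-0.2,-0.02,0,0,-1],[0,-1.35,-0.2,-0.02,0,0,-1]]' >/dev/null; python3 st.py
python3 -m pendant '[[0,-1.35,-0.3,-0.02,0,0,-1],[0,-1.35,-0.3,-0.02,0,0,-1],[0,-1.35,-0.3,-0.02,0,0,-1],[0,-1.35,-0.3,-0.02,0,0,-1],[0,-1.35,-0.3,-0.02,0,0,-1],[0,-1.35,-0.3,-0.02,0,0,-1],[0,0,-0.2,0,0,0,-1]]' >/dev/null; python3 st.py
```

```text
t 8.58 Ftool [  4.1  -3.2 -22.9] s 95.63 lat y 1.23 x 1.53 tilt [-0.002  0.002  0.   ] w 33.2 g 67.1
t 9.17 Ftool [  2.   -5.  -40.8] s 97.49 lat y -7.3 x 1.46 tilt [-0.123  0.001 -0.   ] w 33.5 g 68.7
```

```bash
python3 -m pendant '[[0,0,-0.5,0,0,0,-1],[0,0,-0.5,0,0,0,-1],[0,0,0,0,0,0,-1]]'; python3 st.py
python3 -m pendant '[[0,0,-0.5,0,0,0,-1],[0,0,-0.5,0,0,0,-1],[0,0,0,0,0,0,-1]]' >/dev/null; python3 st.py
```

```text
time_s: 9.42
eef_pos: [602.7, 163.0, 98.3]
tool_rot: [[-0.697, 0.342, 0.63], [0.319, 0.935, -0.155], [-0.642, 0.093, -0.761]]
ft_force: [-19.7, 2.0, 18.8]
gripper_width: 33.2
grasp_force: 67.3
t 9.42 Ftool [  2.3  -3.2 -27. ] s 98.13 lat y -7.22 x 1.36 tilt [-0.122  0.001  0.   ] w 33.2 g 67.3
t 9.67 Ftool [ 3.2 -2.3 -6.1] s 98.73 lat y -7.38 x 1.25 tilt [-0.121  0.001 -0.   ] w 33.5 g 65.6
```

```bash
python3 -m pendant '[[0,0,-0.6,0,0,0,-1],[0,0,-0.4,0,0,0,-1],[0,1.45,-0.5,0.02,0,0,-1],[0,1.45,-0.5,0.02,0,0,-1],[0,1.45,-0.5,0.02,0,0,-1],[0,1.45,-0.5,0.02,0,0,-1],[0,1.45,-0.4,0.02,0,0,-1],[0,1.45,-0.4,0.02,0,0,-1]]' >/dev/null; python3 st.py
python3 -m pendant '[[0,0,-0.5,0,0,0,-1],[0,0,-0.5,0,0,0,-1],[0,0,0,0,0,0,-1]]' >/dev/null; python3 st.py
```

```text
t 10.33 Ftool [ 1.  -0.5  0.7] s 103.02 lat y 0.69 x 0.42 tilt [0.    0.    0.001] w 33.4 g 65.2
t 10.58 Ftool [-0.4  0.3  0.7] s 103.9 lat y 0.24 x 0.46 tilt [-0.001  0.     0.   ] w 33.0 g 65.2
```

```bash
python3 -m pendant '[[0,0,-3,0,0,0,-1],[0,0,-5,0,0,0,-1],[0,0,-5,0,0,0,-1],[0,0,-5,0,0,0,-1],[0,0,-5,0,0,0,-1],[0,0,-2,0,0,0,-1]]' >/dev/null; python3 st.py
python3 -m pendant '[[0,0,-5,0,0,0,-1],[0,0,-10,0,0,0,-1],[0,0,-12,0,0,0,-1],[0,0,-12,0,0,0,-1],[0,0,-12,0,0,0,-1],[0,0,-12,0,0,0,-1],[0,0,-12,0,0,0,-1],[0,0,-10,0,0,0,-1],[0,0,-5,0,0,0,-1],[0,0,0,0,0,0,-1]]' >/dev/null; python3 st.py
python3 - <<'E'
from h import *
im=[np.clip(ctrl.camera(n)*1.3,0,255).astype(np.uint8) for n in ("wrist","scene")]
o=np.hstack([cv2.resize(im[0],(400,250)),cv2.resize(im[1][100:310,260:596],(400,250))])
cv2.imwrite("pics/w4.png",o)
E
```

```text
t 11.08 Ftool [0.2 0.4 0.8] s 129.82 lat y 0.79 x 0.49 tilt [-0.002  0.     0.   ] w 33.0 g 65.2
t 11.92 Ftool [0.1 0.5 1.1] s 220.0 lat y 0.86 x 0.44 tilt [-0.003  0.     0.   ] w 33.6 g 65.2
```

View pics/w4.png

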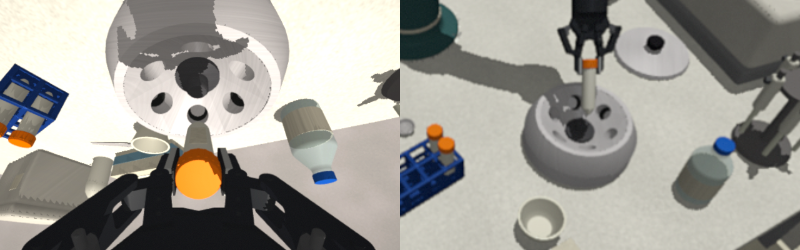

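The tube is free and held in the fingers: the pocket at wrist (197,118) is empty and the rotor stands flat. Next I lift it, turn it upright and carry it to the rack.

```bash
python3 -m pendant '[[-8,0,-10,0,0,0,-1],[-13,0,-15,0,0,0,-1],[-13,0,-15,0,0,0,-1],[-8,0,-10,0,0,0,-1],[0,0,0,0,0.05,0,-1],[0,0,0,0,0.1,0,-1],[0,0,0,0,0.11,0,-1],[0,0,0,0,0.11,0,-1],[0,0,0,0,0.11,0,-1],[0,0,0,0,0.11,0,-1],[0,0,0,0,0.1,0,-1],[0,0,0,0,0,0,-1]]'
python3 - <<'E'
from h import *
s=ctrl.get_state(); y=s["tool_rot"][:,1]; y=np.array([y[0],y[1],0]);y/=np.linalg.norm(y)
R=np.column_stack([np.cross(y,[0,0,-1]),y,[0,0,-1]])
go([484.7,-263.9,245],R);go([528.2,-257.5,245],R)
E
```

```text
time_s: 13.02
eef_pos: [538.0, 198.7, 255.8]
tool_rot: [[-0.907, 0.421, 0.012], [0.421, 0.907, -0.007], [-0.014, -0.001, -1.0]]
ft_force: [0.6, -1.0, -1.3]
gripper_width: 33.3
grasp_force: 65.1
t 13.02 pos [538.  198.7 255.8] shift [-146.3 -442.    13.4] turn [-0.0012  0.0142  0.    ]
t 13.02 pos [538.  198.7 255.8] shift [-183.1 -417.9   13.9] turn [-0.0012  0.0142  0.    ]
```

```bash
python3 -m pendant '[[0,0,0,-0.001,0.014,0,-1],[-7,-15,0,0,0,0,-1],[-13,-30,0,0,0,0,-1],[-13,-30,0,0,0,0,-1],[-13,-30,0,0,0,0,-1],[-13,-30,0,0,0,0,-1],[-13,-30,0,0,0,0,-1],[-13,-30,0,0,0,0,-1],[-13,-30,0,0,0,0,-1],[-13,-30,0,0,0,0,-1],[-13,-30,0,0,0,0,-1],[-13,-30,0,0,0,0,-1]]' >/dev/null
python3 -m pendant '[[-13,-30,0,0,0,0,-1],[-13,-30,0,0,0,0,-1],[-12,-25,0,0,0,0,-1],[-8,-15,0,0,0,0,-1],[0,0,0,0,0,0,-1],[0,0,0,0,0,0,-1]]'
python3 - <<'E'
from h import *
s=ctrl.get_state(); y=s["tool_rot"][:,1]; y=np.array([y[0],y[1],0]);y/=np.linalg.norm(y)
R=np.column_stack([np.cross(y,[0,0,-1]),y,[0,0,-1]])
go([528.2,-257.5,185],R)
T,S,W=cal("top"),cal("scene"),cal("wrist")
q=[496.8,-195.4,.146]
for n,c in(("top",T),("scene",S),("wrist",W)): print(n,proj(c,np.vstack([pose(q,[[22,-66,70],[49,-93,70],[49,93,70],[-49,-93,70]]),[s["eef_pos"]-[0,0,84]]])).round().tolist())
ims=[np.clip(ctrl.camera(n)*1.4,0,255).astype(np.uint8) for n in("wrist","scene")]
cv2.imwrite("pics/w5.png",np.vstack([cv2.resize(ims[0],(480,300)),cv2.resize(ims[1][180:300,190:382],(480,300),interpolation=cv2.INTER_CUBIC)]))
E
```

```text
time_s: 14.52
eef_pos: [529.0, -252.2, 256.5]
tool_rot: [[-0.909, 0.417, 0.004], [0.417, 0.909, -0.003], [-0.005, -0.001, -1.0]]
ft_force: [0.3, 0.8, -1.7]
gripper_width: 33.2
grasp_force: 65.1
t 14.52 pos [ 529.  -252.2  256.5] shift [-1.2 -5.1 71.5] turn [-0.0007  0.0048  0.    ]
top [[383.0, 183.0], [391.0, 172.0], [327.0, 181.0], [397.0, 207.0], [389.0, 177.0]]
scene [[255.0, 256.0], [251.0, 270.0], [313.0, 233.0], [232.0, 242.0], [251.0, 233.0]]
wrist [[312.0, 178.0], [306.0, 208.0], [442.0, 124.0], [259.0, 140.0], [316.0, 204.0]]
```

View pics/w5.png

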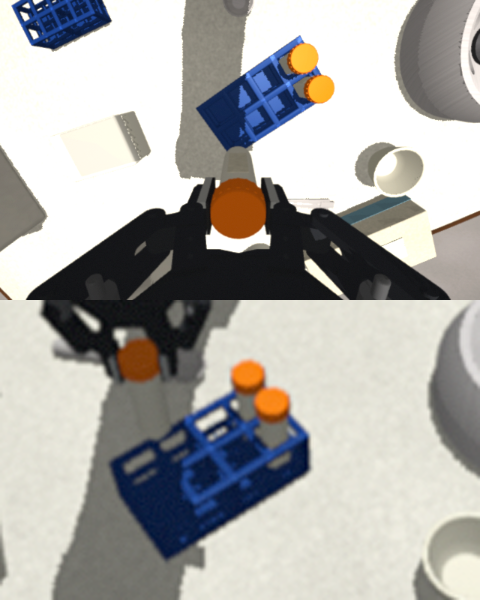

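Run:
```python
from h import *
W=cal("wrist"); q=[496.8,-195.4,.146]
im=np.clip(ctrl.camera("wrist").astype(float)*2.2,0,255).astype(np.uint8)
x0,y0,k=240,30,3.4
o=cv2.resize(im[y0:y0+176,x0:x0+220],None,fx=k,fy=k,interpolation=cv2.INTER_CUBIC)
for x in(-49,0,49):
  for y in(-93,-44,0,44,93):
    u=proj(W,pose(q,[x,y,70]))[0]; v=((u+.5-[x0,y0])*k).astype(int); cv2.drawMarker(o,tuple(map(int,v)),(0,255,0),0,12,1); print(x,y,u.round(1),v)
cv2.imwrite("pics/w6.png",o)
```

```text
-49 -93 [257.4 140.2] [ 60 376]
-49 -44 [292.5 116.1] [180 294]
-49 0 [325.5  93.7] [292 218]
-49 44 [359.9  70.7] [409 139]
-49 93 [399.5  44.3] [543  50]
0 -93 [281.7 175.1] [143 494]
0 -44 [316.2 152.7] [260 418]
0 0 [348.5 131.8] [370 347]
0 44 [382.1 110.2] [484 274]
0 93 [420.7  85.5] [616 190]
49 -93 [304.4 207.7] [220 605]
49 -44 [338.3 186.9] [335 535]
49 0 [369.9 167.4] [443 468]
49 44 [402.6 147.2] [554 400]
49 93 [440.2 124. ] [682 321]
```

View pics/w6.png

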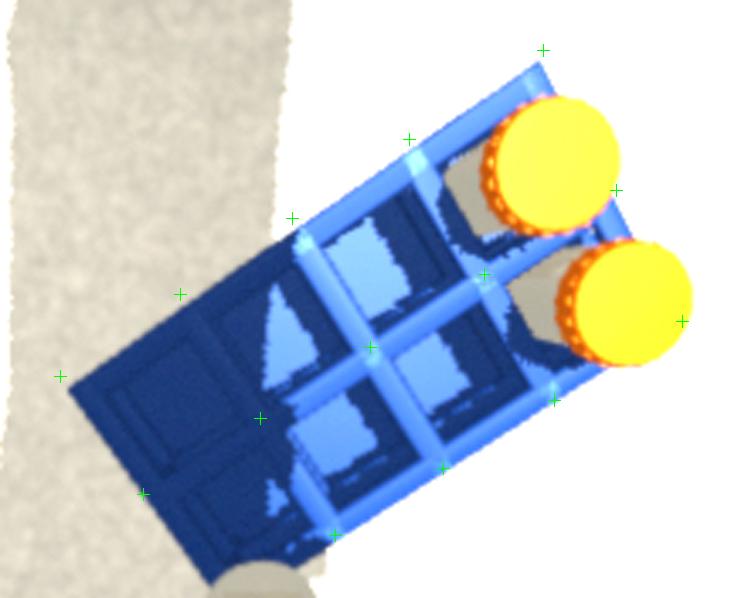

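Run:
```python
from h import *
W=cal("wrist")
o={(44,44):(557,388),(44,0):(443,460),(44,-44):(335,528),(-44,44):(416,160),(-44,0):(304,240),(0,0):(372,355),(0,44):(488,285),(-49,-93):(68,388),(-49,93):(541,62),(49,-93):(212,586)}
X=[[*k,70] for k in o]; u=np.array(list(o.values()))/3.4+[240,30]-.5
q,e=fit([(W,X,u)],[497,-195,.146]); print(q.round(3),e.round(1).tolist())
# also allow height error
f=lambda p:(proj(W,pose(p,X)+[0,0,p[3]])-u).ravel()
r=least_squares(f,[*q,0]); print(r.x.round(3),r.fun.round(1))
for p in(q,r.x): print(pose(p,[22,-66,0]).round(1),pose(p,[22,-22,0]).round(1))
```

```text
[ 4.99371e+02 -1.94975e+02  1.61000e-01] [[-1.6, 1.0], [-0.6, 0.5], [-0.2, 0.5], [0.7, 0.2], [-0.3, -0.0], [0.7, -0.3], [-0.2, -1.6], [-0.7, -0.4], [0.7, -2.0], [4.7, 8.0]]
[ 4.99254e+02 -1.94583e+02  1.45000e-01 -5.91700e+00] [-3.   1.  -1.7 -0.3 -1.1 -1.1  1.   0.7  0.3 -0.4  0.4 -0.9 -0.8 -1.4
  0.3 -2.6  0.7 -0.2  3.9  5.6]
[[ 531.6 -256.6    0. ]] [[ 524.6 -213.2    0. ]]
[[ 530.5 -256.7    0. ]] [[ 524.2 -213.2    0. ]]
```

Run:
```python
from h import *
W=cal("wrist"); s=ctrl.get_state(); R=s["tool_rot"]; P=s["eef_pos"]
im=ctrl.camera("wrist"); h=cv2.cvtColor(im,cv2.COLOR_BGR2HSV)
m=cv2.inRange(h,(5,120,40),(22,255,255)); m[:220]=0
ys,xs=np.nonzero(m); print("mask",xs.min(),xs.max(),ys.min(),ys.max())
th=np.linspace(0,6.28,60)
for L in(28,34,40):
  c=np.vstack([proj(W,(P+R@np.array([17.5*np.cos(th),17.5*np.sin(th),0*th-z]).T[:, :,None].squeeze(-1).T if False else (P[:,None]+R@np.array([17.5*np.cos(th),17.5*np.sin(th),0*th-z])).T)) for z in(L,L-17)])
  print(L,c.min(0).round(1),c.max(0).round(1))
```

```text
mask 0 639 237 399
28 [278.2 230.4] [352.9 310.3]
34 [276.4 235.3] [354.5 318.8]
40 [274.5 240.7] [356.2 328.1]
```

```bash
python3 -m pendant '[[-3.4,-3.7,0,-0.001,0.005,0,-1],[0,0,8,0,0,0,-1],[0,0,15,0,0,0,-1],[0,0,15,0,0,0,-1],[0,0,15,0,0,0,-1],[0,0,15,0,0,0,-1],[0,0,15,0,0,0,-1],[0,0,10,0,0,0,-1],[0,0,5,0,0,0,-1],[0,0,0,0,0,0,-1]]'
python3 -m pendant '[[0,0,4,0,0,0,-1],[0,0,4,0,0,0,-1],[0,0,4,0,0,0,-1],[0,0,4,0,0,0,-1],[0,0,0,0,0,0,-1]]'
python3 - <<'E'
from h import *
go([530.5,-257,89])
E
```

```text
time_s: 15.55
eef_pos: [530.6, -256.4, 158.1]
tool_rot: [[-0.909, 0.416, -0.0], [0.416, 0.909, 0.002], [0.001, 0.001, -1.0]]
ft_force: [0.5, 0.2, 0.1]
gripper_width: 33.3
grasp_force: 65.1
time_s: 15.97
eef_pos: [530.8, -256.4, 142.5]
tool_rot: [[-0.909, 0.416, 0.0], [0.416, 0.909, 0.002], [0.0, 0.002, -1.0]]
ft_force: [0.7, 0.6, -1.5]
gripper_width: 33.2
grasp_force: 65.1
t 15.97 pos [ 530.8 -256.4  142.5] shift [ 0.  -0.7 53.5] turn None
```

```bash
for i in 1; do python3 -m pendant '[[0,-0.4,3,0,0,0,-1],[0,0,3,0,0,0,-1],[0,0,3,0,0,0,-1],[0,0,3,0,0,0,-1],[0,0,0,0,0,0,-1]]'; done
```

```text
time_s: 16.38
eef_pos: [530.7, -256.8, 130.5]
tool_rot: [[-0.909, 0.416, 0.0], [0.416, 0.909, 0.002], [0.0, 0.002, -1.0]]
ft_force: [0.0, 0.4, 0.7]
gripper_width: 33.3
grasp_force: 65.1
```

```bash
python3 -m pendant '[[0,0,3,0,0,0,-1],[0,0,3,0,0,0,-1],[0,0,3,0,0,0,-1],[0,0,3,0,0,0,-1],[0,0,0,0,0,0,-1]]'
```

```text
time_s: 16.8
eef_pos: [530.6, -256.8, 118.5]
tool_rot: [[-0.909, 0.416, 0.0], [0.416, 0.909, 0.002], [0.0, 0.002, -1.0]]
ft_force: [0.1, 0.0, -0.5]
gripper_width: 33.2
grasp_force: 65.1
```

```bash
python3 -m pendant '[[0,0,3,0,0,0,-1],[0,0,3,0,0,0,-1],[0,0,3,0,0,0,-1],[0,0,3,0,0,0,-1],[0,0,0,0,0,0,-1]]'|grep -E "pos|ft"; python3 -m pendant '[[0,0,3,0,0,0,-1],[0,0,3,0,0,0,-1],[0,0,2,0,0,0,-1],[0,0,2,0,0,0,-1],[0,0,0,0,0,0,-1]]'|grep -E "pos|ft"
```

```text
eef_pos: [530.7, -256.7, 106.5]
ft_force: [-0.3, -0.0, -0.7]
eef_pos: [530.7, -256.8, 96.7]
ft_force: [0.4, -1.1, -0.8]
```

```bash
python3 -m pendant '[[0,0,1.5,0,0,0,-1],[0,0,1.5,0,0,0,-1],[0,0,1,0,0,0,-1],[0,0,0,0,0,0,-1]]'|grep -E "pos|ft"
```

```text
eef_pos: [530.9, -256.8, 92.9]
ft_force: [0.0, -0.5, -0.6]
```

```bash
python3 -m pendant '[[0,0,1,0,0,0,-1],[0,0,1,0,0,0,-1],[0,0,1,0,0,0,-1],[0,0,0,0,0,0,-1]]'|grep -E "pos|ft"; python3 -m pendant '[[0,0,0.7,0,0,0,-1],[0,0,0.5,0,0,0,-1],[0,0,0,0,0,0,-1]]'|grep -E "pos|ft"
```

```text
eef_pos: [530.9, -256.8, 90.0]
ft_force: [-0.5, -1.4, -0.4]
eef_pos: [531.6, -257.2, 89.7]
ft_force: [0.7, 1.3, 8.2]
```

The tip touched down at the expected height (TCP 89.7 mm). Now I release and withdraw.

```bash
python3 -m pendant '[[0,0,0,0,0,0,-0.2],[0,0,0,0,0,0,0.2],[0,0,0,0,0,0,0.5],[0,0,0,0,0,0,1],[0,0,0,0,0,0,1],[0,0,0,0,0,0,1],[0,0,0,0,0,0,1],[0,0,0,0,0,0,1]]'
python3 -m pendant '[[0,0,-5,0,0,0,1],[0,0,-10,0,0,0,1],[0,0,-15,0,0,0,1],[0,0,-20,0,0,0,1],[0,0,-20,0,0,0,1],[0,0,-20,0,0,0,1],[0,0,-20,0,0,0,1],[0,0,-20,0,0,0,1],[0,0,-20,0,0,0,1],[0,0,0,0,0,0,1]]'
python3 - <<'E'
from h import *
s=ctrl.get_state(); W,S=cal("wrist"),cal("scene")
q=[499.3,-194.8,.155]
print(proj(W,pose(q,[[22,-66,123],[22,66,123],[-22,66,123]])).round().tolist(),proj(S,pose(q,[[22,-66,123]])).round().tolist())
a=np.clip(ctrl.camera("wrist").astype(float)*1.5,0,255).astype(np.uint8);b=np.clip(ctrl.camera("scene")*1.4,0,255).astype(np.uint8)
cv2.imwrite("pics/w7.png",np.vstack([cv2.resize(a,(480,300)),cv2.resize(b[150:300,200:470],(480,267),interpolation=cv2.INTER_CUBIC)]))
E
```

```text
time_s: 19.22
eef_pos: [530.9, -256.9, 88.9]
tool_rot: [[-0.909, 0.416, 0.001], [0.416, 0.909, 0.001], [-0.0, 0.002, -1.0]]
ft_force: [-0.3, 0.3, 0.5]
gripper_width: 85.2
grasp_force: 0.0
time_s: 20.05
eef_pos: [532.0, -258.0, 243.7]
tool_rot: [[-0.909, 0.417, 0.007], [0.417, 0.909, -0.0], [-0.006, 0.002, -1.0]]
ft_force: [-0.4, 0.6, 0.8]
gripper_width: 85.3
grasp_force: 0.0
[[317.0, 191.0], [439.0, 113.0], [416.0, 69.0]] [[253.0, 246.0]]
```

View pics/w7.png

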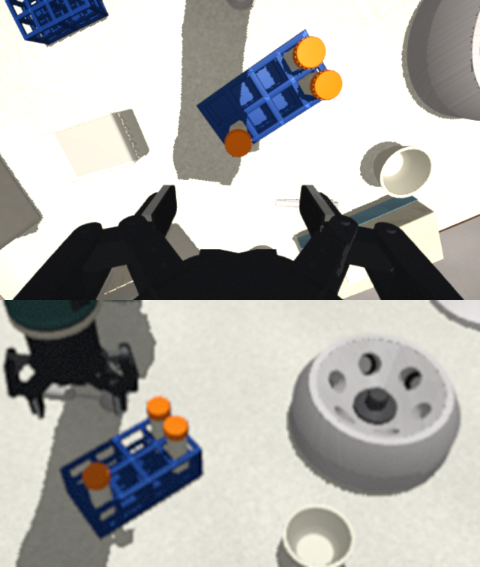

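The tube stands upright in the corner place: its cap is at wrist (238,142) in this view, against a predicted (238,143). The two other tubes, the mortar and the rotor are undisturbed, and the gripper is clear.

```bash
python3 -c "
from workcell import ctrl
print(ctrl.sign_off())"
```

```text
the job is handed in; nothing more can be done
None
```

I rocked the tube loose, drew it out along the pocket and lowered it upright into the rack's free corner place (x 22, y -66), released it and handed the job in at about 20 s; the last pictures show the rotor flat and the other tubes and mortar undisturbed, but sign-off returned no verdict.

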